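# Clamp a board against the fence with the bench hold-down

## Task

Push the pine board back until its far edge sits flush along the oak fence, then clamp it there for drilling: turn the black knob of the red hold-down clockwise (seen from above) until the foot bites on the board and the resistance rises sharply, and then give it one more quarter turn and no more, so that it holds without bruising the pine. Then let go and leave the level, screwdriver and wrench lying where they are.

Things in the scene. Friction and masses are not known exactly. Their poses are not given: they have to be found in the camera images.
- jig: the clamping board screwed to the bench: an MDF panel 340 mm (its x) by 420 mm (its y) and 18 mm thick, with dog holes, an oak fence, and behind the fence a 10 mm high steel bench dog. Origin at the centre of its underside; z up; its x axis points from the robot's side towards the fence, square to it. It does not move.
- fence (a point): middle of the oak fence's near face, 9.5 mm above the panel; same axes as jig (x points into the fence, y along it). The fence is 340 mm long, 36 mm deep and 16 mm high above the panel.
- board: the loose pine board, 89 mm (its x) by 240 mm (its y) and 19 mm thick, 0.19 to 0.27 kg, lying flat on the panel before the fence, up to 3 degrees askew, with a gap of 4 to 34 mm. Origin at the centre of its underside; x points to its far long edge, the one that faces the fence. Pushed at the middle of its near edge it squares itself up on the fence.
- board_left (a point): the corner of the board's far edge at its +y end, half-way up the thickness; board axes.
- board_right (a point): the corner of the board's far edge at its -y end, half-way up; board axes.
- clamp: the hold-down, fixed: a 19 mm steel post, 118 mm high, in a dog hole 65 mm behind the fence's near face, 50 mm left or right of its middle, with a red arm (60 to 94 mm above the panel, up to 34 mm wide) reaching 95 mm from the post to -x over the board; it carries a spindle with a rubber foot and the knob. Origin on the post's axis, level with the panel's top.
- knob_mid (a point): centre of the black lobed hand knob on top of the spindle, half-way up; axes of clamp. The knob is 40 mm in diameter and 26 mm high, axis upright, its centre 117 mm above the panel; 18 mm free between its underside and the arm, nothing above or beside it. It can be gripped at any angle, must be regripped after a turn of the wrist, and sinks less than 1.5 mm in the whole job.
- foot (a point): centre of the rubber foot's underside, 24 mm in diameter, a hair clear of the board; axes of clamp. Turning the knob clockwise meets about 0.04 N m until the foot bites, somewhere between 0.7 and 3.8 rad from the start: it must be felt. There it jumps to 0.28 N m, climbing to 0.4 N m a quarter turn on; the rim springs back 4 degrees when let go, and the screw stays where it is left.
- level_mid (a point): centre of the yellow level, 230 x 20 x 45 mm, standing on its long edge on the bench; x along it. Leave alone.
- screwdriver_mid (a point): middle of the red screwdriver, 200 mm long, 26 mm thick handle, lying on the bench; x along it to the tip. Leave alone.
- wrench_mid (a point): middle of the steel wrench, 180 mm long, 8 mm thick, lying on the bench; x along it. Leave alone.
There are look-alikes about, which are no part of the job. What is meant by the clamp is not purple, and is the larger of those in its own colour.

How it is judged:
By the outcome, as a careful person would: the job done as asked, in the order asked, and still so for the second after the job is handed in, with the robot touching nothing.
It also fails if it takes over 72 s, if anything falls off the work surface, if the arm or the gripper's body presses on something with over 40 N, if the wrist force passes 120 N, or if a joint passes its speed limit or range.

## Robot

A 7-joint arm with a two-finger parallel gripper is mounted at the origin on the work surface. World frame = base frame: x ahead of the robot, y to its left, z up, the work surface at z = 0. Lengths are in mm, angles in degrees, forces in N, time in s.
With the tool pointing down it reaches from about 425 to 875 mm from the base axis. Payload 8.4 kg.
Tool frame: the origin (TCP) lies at the very end of the fingers, on their centre line; the grasp point (between the pads) lies 19 mm behind it; z points along the fingers, y is the direction in which the jaws open and shut (so a half turn about z gives the same grasp; the last joint's range is limited). The gripper opens to 85 mm and grips with 20 to 120 N. Pads are 22 mm wide; open, the fingers measure 114 mm over their backs; the gripper's body (76 mm by 85 mm) begins 54 mm behind the grasp point. The pads swing forward as they close: fully open they stand 13 mm farther back than shut.
Start: joints at [70.462, 19.091, 2.286, 83.961, -0.768, 76.965, -3.352], TCP at [155.622, -631.067, 231.308] pointing down, gripper open.
Joint ranges: [-147.57, 147.57], [-21.85, 119.76], [-74.77, 79.35], [14.55, 137.4], [-85.83, 265.84], [4.83, 119.75], [-152.11, 152.11]. Speed limits (degrees/s): [127.2, 127.2, 159.86, 159.86, 180, 180, 180].

## Interface

Orientations are given as a 3x3 rotation matrix whose columns are the frame's x, y, z axes.
In Python, from workcell import r, read_camera, camera_info gives the robot as it stands.
- The arm moves only by the tool drive_tool, never from a script. Its argument "rows" is text: rows parted by semicolons, each of 7 numbers parted by spaces: the turn, a rotation vector about the tool's x, y, z in rad, then the shift along the tool's x, y, z in cm, then the opening, from 0 (shut) to 1 (fully open). A call has 1 to 5 rows; each row is the pose to reach, as a shift and turn from the pose commanded when the call began, along the tool's axes at that moment; what a row does not reach only later rows make up. A row lasts 1/10 s, in which the tool goes at most 50 mm and 8.59 degrees, less where a joint would pass 70% of its speed; a pose out of reach is approached as far as the arm can. A call with a gripper value outside its range is refused whole. The fingers move at their own pace and stop on an object; "force" is the grip in N (left out, the last holds). Time passes only in rows, so rows that repeat a pose let the fingers close. It gives the time, the measured TCP pose, the force and the opening at its end, in the units of the state.
- r.observe(): the state, without advancing time (a new reading comes with each control period).
- read_camera(name): name is "side" or "top" or "wrist"; returns the picture (420x560x3 uint8, red, green, blue); there is no depth.
- camera_info(name): a dict with "camera_matrix" (3x3 intrinsics, pixels), "rvec" (rotation vector, rad) and "tvec" (3), from world to camera coordinates, as OpenCV has them. Camera axes: x right, y down, z forward; pixel columns grow to the right and rows downward; lengths in mm; the calibration is good to about 2 mm. A picture is of the moment at which its call begins: read the wrist's pose just before it. camera_info takes no time and is no camera call; for the wrist camera it gives the pose at the moment of the call.
- r.finish_job(): hands the job in, once; it reports no verdict.
The state is a dict: "clock": time; "joint_pos": joint angles; "qd": joint speeds; "effort": joint torques, N m; "tcp_pos": TCP position; "orientation": TCP orientation; "ft_force": force on the tool from outside, world axes, zero at the start; "torque": the same for the moment, N m; "gripper_width": finger opening in mm.
Only numpy, scipy, OpenCV 4.12 (cv2) and the standard library are available. Lean on these libraries where they do the work, as an engineer would, in place of code of your own. Each camera call takes 0.05 s, during which the arm holds its last target.

## Working session

There is one attempt and no reset: what is moved stays moved. The work goes in short steps, Python scripts to look and compute and a tool call to move; the robot and the scene stay as the last step left them, time stands still between calls to the robot, and variables do not carry over. Pictures are saved under pics/ and viewed, and the job is handed in when it is done.

Besides the shell and the picture viewer there is one more tool, called after "Emit:" as a command line: name --argument value ..., lists and objects as JSON in quotes. drive_tool: Moves the arm, as the interface text tells. Its arguments: {"type":"object","properties":{"rows":{"type":"string"},"force":{"type":"number"}},"required":["rows"]}

```bash
ls; mkdir -p pics; python3 - <<'E'
from workcell import r, read_camera, camera_info
import cv2
o=r.observe()
for k,v in o.items(): print(k,v)
for n in ("side","top"):
    im=read_camera(n); cv2.imwrite(f"pics/{n}0.png",im[:,:,::-1]); print(n,camera_info(n))
E
```

```text
pics
clock 0.0
joint_pos [70.4633485  19.12956703  2.28429975 84.00942662 -0.76673498 76.96445562
 -3.35253755]
qd [ 0.07504262 -0.07120579  0.09578508 -0.00700099  0.01438384 -0.10359473
 -0.1277599 ]
effort [-5.81216009e-04 -6.58559418e+01  1.36488374e+00 -4.05552828e+01
  1.66930648e-02  1.27119411e-02 -2.76287238e-05]
tcp_pos [ 155.49599747 -630.67874803  230.45985237]
orientation [[ 9.70918500e-01  2.39409757e-01 -4.83594249e-04]
 [ 2.39410216e-01 -9.70917407e-01  1.46196480e-03]
 [-1.19521437e-04 -1.53522607e-03 -9.99998814e-01]]
ft_force [-0.03522234  0.41340969  0.6172544 ]
torque [-0.06483554  0.01568059  0.02196991]
gripper_width 85.47371477704516
side {'camera_matrix': array([[482.27499725,   0.        , 272.3402181 ],
       [  0.        , 482.27499725, 207.98160271],
       [  0.        ,   0.        ,   1.        ]]), 'rvec': array([ 0.52906621, -2.51980103,  1.43436336]), 'tvec': array([ 607.8757303 ,  236.0383981 , 1138.56636268])}
top {'camera_matrix': array([[440.12058273,   0.        , 281.24183846],
       [  0.        , 440.12058273, 210.16148392],
       [  0.        ,   0.        ,   1.        ]]), 'rvec': array([ 2.10326743, -2.12186879,  0.21111772]), 'tvec': array([-16.23654992, 691.74002035, 921.49015526])}
```

View pics/side0.png

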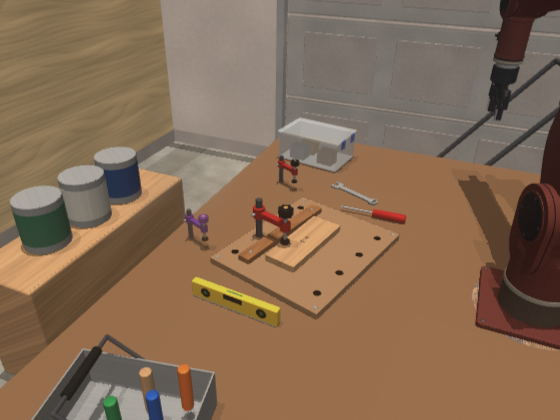

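View pics/top0.png

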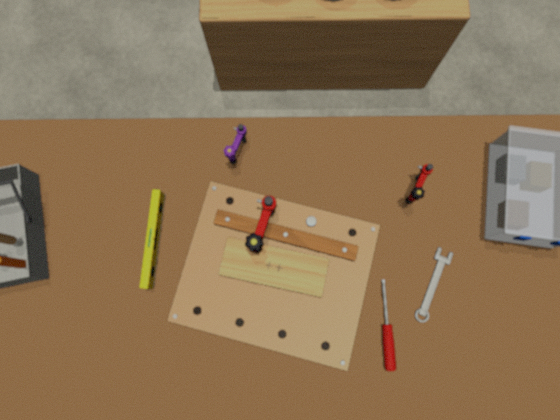

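The side view shows the jig (310,245) with the red clamp on it, its knob at (287,212). In the top view:
- The clamp candidates are red at (262,222) on the jig, a smaller red one at (420,185), and purple at (235,145). The red one on the jig is the larger of the two reds and reaches over the board, so it fits.
- The wrench is at (433,285), the screwdriver at (388,325) and the level at (151,240).

Next is an enlarged crop to confirm.

```bash
python3 - <<'E'
import cv2
im=cv2.imread("pics/top0.png")
cv2.imwrite("pics/crop0.png",cv2.resize(im[110:370,160:450],None,fx=2.7,fy=2.3,interpolation=cv2.INTER_CUBIC))
E
```

```text
(no output)
```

View pics/crop0.png

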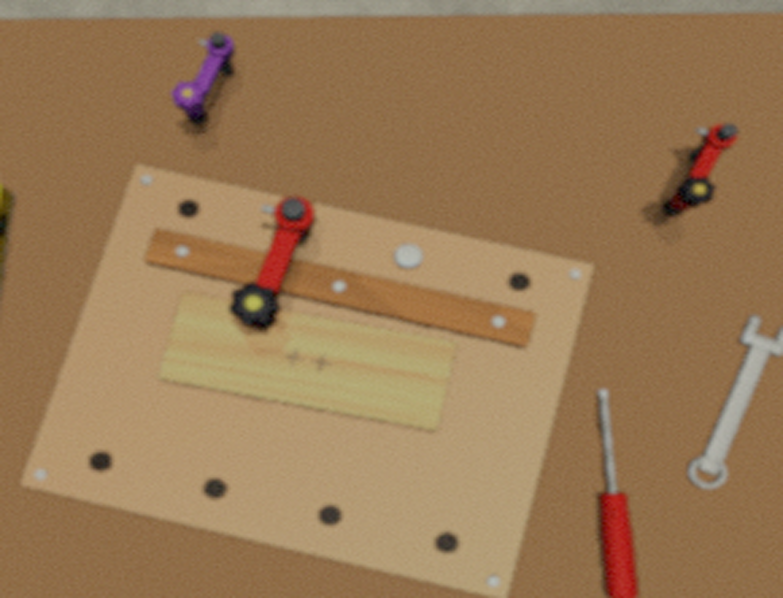

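The crop confirms it: the larger red clamp stands on the jig, with its knob over the board at crop (255,305). Now I'll measure.

```bash
cat > h.py <<'E'
import numpy as np, cv2
from workcell import r, read_camera, camera_info
def ray(name,uv,z,ci=None):
    ci=ci or camera_info(name); R=cv2.Rodrigues(np.array(ci["rvec"]))[0]; t=np.array(ci["tvec"]).ravel()
    uv=np.atleast_2d(np.array(uv,float)); c=-R.T@t
    d=(R.T@np.linalg.inv(ci["camera_matrix"])@np.c_[uv,np.ones(len(uv))].T).T
    return c+d*((z-c[2])/d[:,2])[:,None]
def tri(uvs,names):
    A=[];b=[]
    for uv,n in zip(uvs,names):
        p=ray(n,uv,0)[0]; q=ray(n,uv,200)[0]; d=(q-p)/np.linalg.norm(q-p); M=np.eye(3)-np.outer(d,d); A.append(M); b.append(M@p)
    return np.linalg.lstsq(np.vstack(A),np.hstack(b),rcond=None)[0]
E
python3 - <<'E'
from h import *
im=cv2.imread("pics/top0.png"); hsv=cv2.cvtColor(im,cv2.COLOR_BGR2HSV); lab=cv2.cvtColor(im,cv2.COLOR_BGR2LAB)
for n,p in dict(panel=(260,320),panel2=(200,270),board=(300,280),board2=(240,280),fence=(320,240),bench=(100,330),yel=(254,242)).items(): print(n,hsv[p[1],p[0]],lab[p[1],p[0]])
E
```

```text
panel [ 18  88 180] [167 132 151]
panel2 [ 17 101 179] [161 134 153]
board [ 25  88 180] [176 124 156]
board2 [ 18 108 166] [152 132 155]
fence [ 16 155 163] [134 141 164]
bench [ 16 138 139] [119 137 156]
yel [ 29 128 181] [181 117 173]
```

```bash
python3 - <<'E'
from h import *
im=cv2.imread("pics/top0.png"); lab=cv2.cvtColor(cv2.GaussianBlur(im,(3,3),0),cv2.COLOR_BGR2LAB).astype(int); hsv=cv2.cvtColor(im,cv2.COLOR_BGR2HSV)
roi=np.zeros(im.shape[:2],bool); roi[175:370,165:385]=1
def big(m,k=3):
    m=(m&roi).astype(np.uint8)*255
    m=cv2.morphologyEx(m,cv2.MORPH_CLOSE,np.ones((k,k)))
    c=max(cv2.findContours(m,0,cv2.CHAIN_APPROX_NONE)[0],key=cv2.contourArea); return c
vis=cv2.resize(im,None,fx=1,fy=1).copy()
for n,m,z in (("panel",lab[...,0]>142,18),("board",lab[...,1]<129,37),("fence",(lab[...,2]>159)&(lab[...,1]>136)&(lab[...,1]<160),34)):
    c=big(m&(True if n=="panel" else True)); h=cv2.convexHull(c)
    P=ray("top",h[:,0,:],z)[:,:2].astype(np.float32)
    rc=cv2.minAreaRect(P); print(n,rc, cv2.boxPoints(rc).round(1).tolist())
    cv2.drawContours(vis,[c],-1,(255,0,0),1)
cv2.imwrite("pics/vis0.png",cv2.resize(vis[170:370,160:390],None,fx=3,fy=3,interpolation=0))
m=(hsv[...,0]>24)&(hsv[...,1]>100)&roi
m[:,:]&=False; m[230:255,240:270]=((lab[...,2]>165)&(lab[...,1]<128))[230:255,240:270]
ys,xs=np.nonzero(m); print(xs.mean(),ys.mean(),len(xs), ray("top",[xs.mean(),ys.mean()],148))
E
```

```text
panel ((557.894775390625, -7.6045989990234375), (418.51885986328125, 338.7948303222656), 74.63521575927734) [[339.1000061035156, -164.5], [665.7999877929688, -254.3000030517578], [776.7000122070312, 149.3000030517578], [450.0, 239.10000610351562]]
board ((560.3007202148438, -2.026336669921875), (237.60287475585938, 70.26517486572266), 77.59567260742188) [[500.5, -110.5], [569.0999755859375, -125.5999984741211], [620.0999755859375, 106.5], [551.5, 121.5]]
fence ((625.2562255859375, -92.40379333496094), (206.01918029785156, 31.339031219482422), 74.64817810058594) [[582.9000244140625, -187.60000610351562], [613.0999755859375, -195.89999389648438], [667.5999755859375, 2.799999952316284], [637.4000244140625, 11.100000381469727]]
253.3684210526316 241.21052631578948 19 [[611.29818817  34.96105707 148.        ]]
```

View pics/vis0.png

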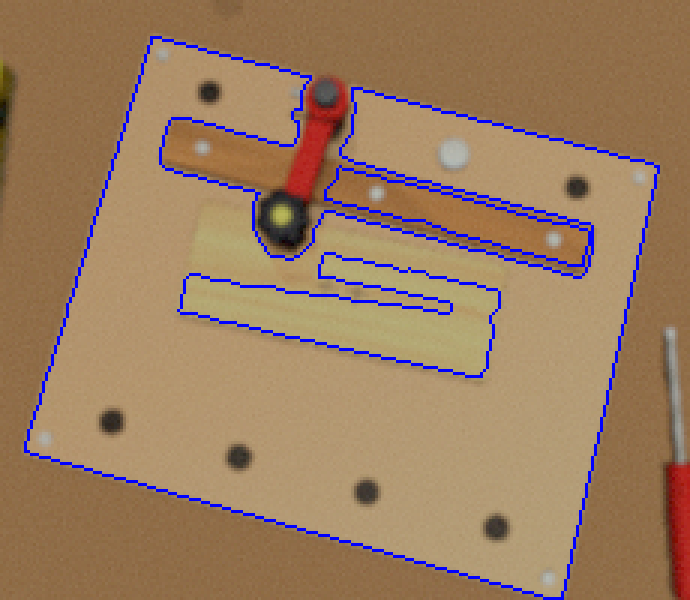

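```bash
python3 - <<'E'
import cv2
im=cv2.imread("pics/side0.png")
cv2.imwrite("pics/crops.png",cv2.resize(im[180:310,210:410],None,fx=4,fy=4,interpolation=cv2.INTER_CUBIC))
E
```

```text
(no output)
```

View pics/crops.png

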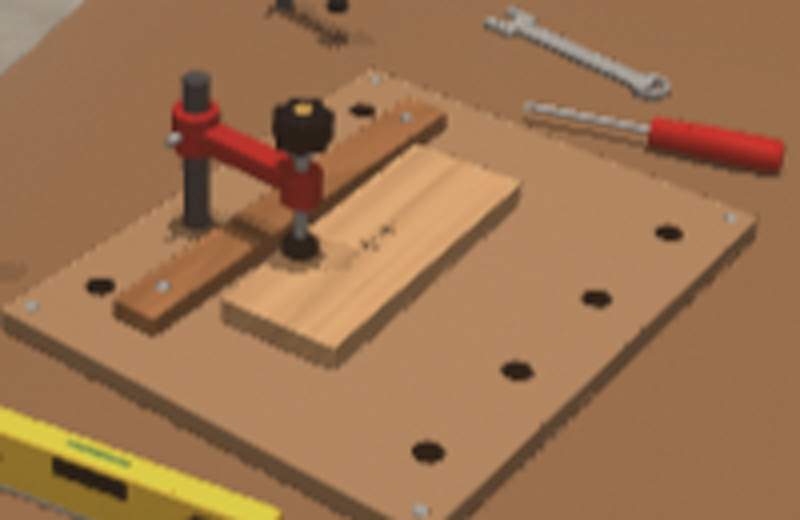

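```bash
cat >> h.py <<'E'
from scipy.spatial.transform import Rotation as Ro
A=np.radians(-15.4)
n=np.array([np.cos(A),np.sin(A),0]); t=np.array([-n[1],n[0],0])
def tool(yaw_y,tilt=0):
    """tool y at world yaw (deg), z down; tilt: top leans back against y"""
    a=np.radians(yaw_y); y=np.array([np.cos(a),np.sin(a),0]); z=np.array([0,0,-1.]); x=np.cross(y,z)
    R=np.c_[x,y,z]; return R@Ro.from_rotvec([-np.radians(tilt),0,0]).as_matrix()
def go(pos,R):
    o=r.observe(); R0=np.array(o["orientation"]); p0=np.array(o["tcp_pos"])
    print("clock",round(o["clock"],2),"tcp",p0.round(1),"J",np.round(o["joint_pos"],0),"F",np.round(o["ft_force"],1))
    print("rot",Ro.from_matrix(R0.T@R).as_rotvec().round(3),"shift cm",(R0.T@(np.array(pos)-p0)/10).round(2))
E
python3 - <<'E'
from h import *
print(tool(-15.4,12).round(2))
print("knob side+top",tri([(286,207),(253.6,241.4)],["side","top"]))
go((490,12,150),tool(-15.4))
E
```

```text
[[ 0.27  0.94  0.2 ]
 [ 0.96 -0.26 -0.06]
 [ 0.    0.21 -0.98]]
knob side+top [610.82344661  34.485759   147.12379687]
clock 0.1 tcp [ 155.5 -630.7  230.5] J [70. 19.  2. 84. -1. 77. -3.] F [ 0.6 -0.2  0.6]
rot [-1.00e-03 -1.00e-03 -1.06e+00] shift cm [ 47.86 -54.38   8.13]
```

Emit:
drive_tool --rows "0 0 -0.15 4 -4.5 0 0.5; 0 0 -0.3 8 -9 0 0; 0 0 -0.44 12 -13.5 0 0; 0 0 -0.58 15.5 -17.5 0 0; 0 0 -0.7 19 -21.5 0 0" --force 80

```text
clock: 0.6
tcp_pos: [272.1, -407.6, 231.0]
orientation: [[0.584, 0.812, -0.0], [0.812, -0.584, 0.0], [-0.0, -0.0, -1.0]]
ft_force: [1.5, -1.1, 0.5]
gripper_width: 12.3
```

```bash
python3 - <<'E'
from h import *
go((490,12,150),tool(-15.4,12))
E
```

```text
clock 0.6 tcp [ 272.1 -407.6  231. ] J [ 61.   1. -10. 105.   0.  74.  15.] F [ 1.5 -1.1  0.5]
rot [-0.208  0.037 -0.353] shift cm [46.79 -6.8   8.1 ]
```

Emit:
drive_tool --rows "0 0 -0.1 4.5 -0.6 0 0; 0 0 -0.2 9 -1.2 0 0; -0.05 0 -0.3 13.5 -1.8 0 0; -0.1 0 -0.33 18 -2.4 0 0; -0.15 0 -0.33 22.5 -3 0 0"

```text
clock: 1.1
tcp_pos: [380.2, -208.2, 231.1]
orientation: [[0.294, 0.946, 0.135], [0.955, -0.288, -0.067], [-0.025, 0.148, -0.989]]
ft_force: [0.8, 0.1, 0.3]
gripper_width: -0.2
```

```bash
python3 - <<'E'
from h import *
go((490,12,150),tool(-15.4,12))
E
```

```text
clock 1.1 tcp [ 380.2 -208.2  231.1] J [ 50. -13. -24. 117.  -6.  66.  12.] F [0.8 0.1 0.3]
rot [-0.061  0.03  -0.025] shift cm [24.47  2.85  8.02]
```

Emit:
drive_tool --rows "0 0 0 4.5 0.5 0 0; -0.03 0 0 9 1 1 0; -0.06 0.03 -0.02 13.5 1.5 2 0; -0.06 0.03 -0.02 18 2.1 4 0; -0.06 0.03 -0.02 22 2.6 6 0"

```text
clock: 1.6
tcp_pos: [477.9, -9.5, 170.3]
orientation: [[0.271, 0.941, 0.2], [0.962, -0.266, -0.055], [0.001, 0.208, -0.978]]
ft_force: [1.0, -0.9, -0.6]
gripper_width: 0.1
```

```bash
python3 - <<'E'
from h import *
go(n*472+t*143+[0,0,60],tool(-15.4,12))
E
```

```text
clock 1.6 tcp [477.9  -9.5 170.3] J [ 42.  -6. -46. 119.  -1.  54. -20.] F [ 1.  -0.9 -0.6]
rot [-0.    -0.    -0.006] shift cm [ 2.51 -1.45 10.97]
```

Emit:
drive_tool --rows "0 0 0 1.2 -0.7 4 0; 0 0 0 2 -1.2 7 0; 0 0 0 2.2 -1.4 9 0; 0 0 0 2.2 -1.4 9.8 0; 0 0 0 2.2 -1.4 9.8 0"

```text
clock: 2.1
tcp_pos: [488.9, 8.0, 70.8]
orientation: [[0.272, 0.942, 0.196], [0.962, -0.266, -0.054], [0.002, 0.203, -0.979]]
ft_force: [0.1, -0.3, 0.8]
gripper_width: -0.1
```

```bash
python3 - <<'E'
from h import *
go(n*475+t*143+[0,0,27],tool(-15.4,12))
im=read_camera("wrist"); cv2.imwrite("pics/w1.png",im[:,:,::-1])
im=read_camera("side"); cv2.imwrite("pics/s1.png",cv2.resize(im[130:330,200:440,::-1],None,fx=3,fy=3))
E
```

```text
clock 2.1 tcp [488.9   8.   70.8] J [ 39.   6. -50. 123.  14.  43. -36.] F [ 0.1 -0.3  0.8]
rot [-0.005 -0.    -0.007] shift cm [ 0.54 -0.33  4.41]
```

View pics/w1.png

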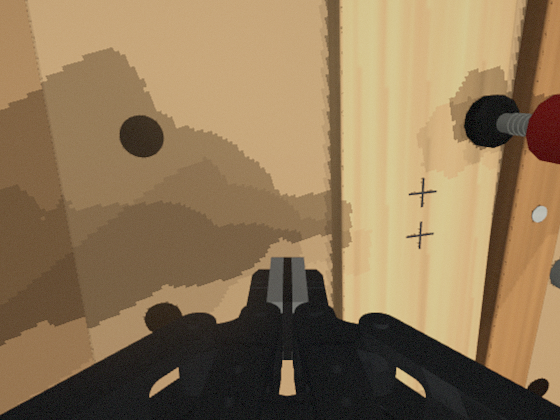

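View pics/s1.png

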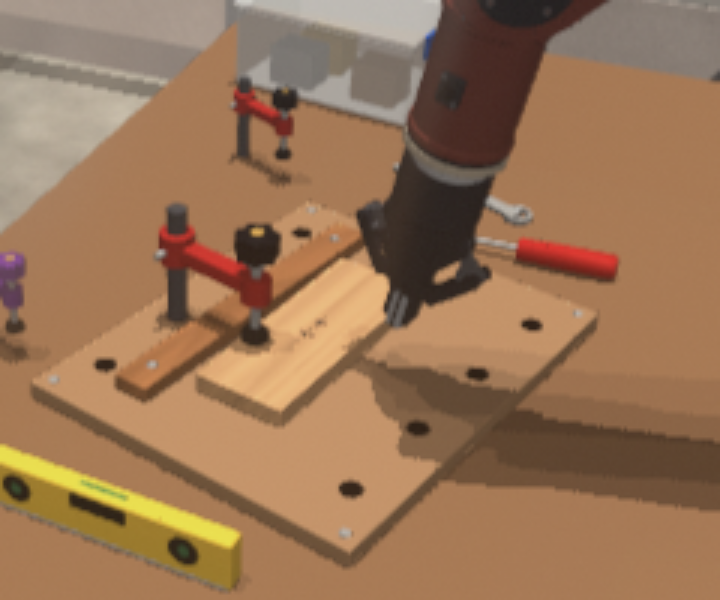

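The wrist view shows the shut fingers (288,275) short of the board's near edge (column 335), with the clamp well off to the side at (490,120). The side view agrees. I'll lower and push.

Emit:
drive_tool --rows "0 0 -0.005 0.3 -0.2 2 0; 0 0 -0.007 0.5 -0.3 3.5 0; 0 0 -0.007 0.5 -0.35 4.4 0; 0 0 -0.007 0.5 -0.35 4.4 0"

```text
clock: 2.6
tcp_pos: [496.5, 11.0, 28.1]
orientation: [[0.266, 0.943, 0.198], [0.964, -0.26, -0.055], [-0.0, 0.206, -0.979]]
ft_force: [0.1, -0.1, -0.1]
gripper_width: 0.2
```

```bash
python3 - <<'E'
from h import *
go(n*490+t*143+[0,0,27],tool(-15.4,12))
E
```

```text
clock 2.6 tcp [496.5  11.   28.1] J [ 35.  12. -48. 125.  23.  39. -44.] F [ 0.1 -0.1 -0.1]
rot [-0.002  0.    -0.   ] shift cm [0.05 1.37 0.4 ]
```

Emit:
drive_tool --rows "0 0 0 0 0.3 0.06 0; 0 0 0 0 0.6 0.13 0; 0 0 0 0 0.9 0.19 0; 0 0 0 0 1.2 0.25 0; 0 0 0 0 1.4 0.3 0"

```text
clock: 3.1
tcp_pos: [510.7, 7.5, 28.1]
orientation: [[0.265, 0.943, 0.199], [0.964, -0.26, -0.054], [0.0, 0.206, -0.979]]
ft_force: [-0.6, -0.9, 0.2]
gripper_width: 0.1
```

Emit:
drive_tool --rows "0 0 0 0 0.2 0.04 0; 0 0 0 0 0.4 0.08 0; 0 0 0 0 0.6 0.12 0; 0 0 0 0 0.8 0.17 0; 0 0 0 0 1 0.21 0"

```text
clock: 3.6
tcp_pos: [519.8, 5.1, 27.7]
orientation: [[0.265, 0.944, 0.197], [0.964, -0.259, -0.054], [-0.0, 0.205, -0.979]]
ft_force: [-2.2, 1.4, 1.3]
gripper_width: -0.0
```

Emit:
drive_tool --rows "0 0 0 0 0.12 0.03 0; 0 0 0 0 0.24 0.05 0; 0 0 0 0 0.36 0.08 0; 0 0 0 0 0.48 0.1 0; 0 0 0 0 0.6 0.12 0"

```text
clock: 4.1
tcp_pos: [525.9, 3.4, 27.8]
orientation: [[0.265, 0.944, 0.198], [0.964, -0.26, -0.054], [0.0, 0.205, -0.979]]
ft_force: [-2.3, 1.7, 0.2]
gripper_width: 0.2
```

Emit:
drive_tool --rows "0 0 0 0 0.1 0.02 0; 0 0 0 0 0.2 0.04 0; 0 0 0 0 0.3 0.06 0; 0 0 0 0 0.4 0.08 0; 0 0 0 0 0.5 0.1 0"

```text
clock: 4.6
tcp_pos: [530.8, 2.1, 27.9]
orientation: [[0.265, 0.944, 0.198], [0.964, -0.26, -0.054], [0.0, 0.205, -0.979]]
ft_force: [-5.6, 3.5, -0.1]
gripper_width: 0.0
```

```bash
python3 - <<'E'
from h import *
im=read_camera("top"); cv2.imwrite("pics/t2.png",cv2.resize(im[170:370,160:390,::-1],None,fx=3,fy=3,interpolation=cv2.INTER_CUBIC))
im=read_camera("wrist"); cv2.imwrite("pics/w2.png",im[:,:,::-1])
E
```

```text
(no output)
```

View pics/w2.png

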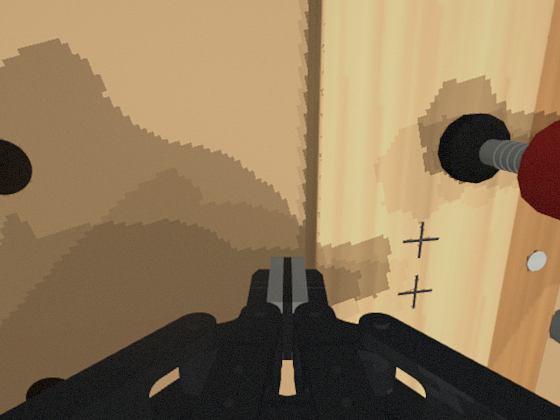

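The wrist view shows the gap to the fence closed or nearly closed (edge near column 520), and the force is starting to rise. I'll push on gently.

Emit:
drive_tool --rows "0 0 0 0 0.05 0.01 0; 0 0 0 0 0.1 0.02 0; 0 0 0 0 0.15 0.03 0; 0 0 0 0 0.2 0.04 0; 0 0 0 0 0.2 0.04 0"

```text
clock: 5.2
tcp_pos: [531.1, 2.0, 27.5]
orientation: [[0.265, 0.944, 0.195], [0.964, -0.259, -0.055], [-0.001, 0.203, -0.979]]
ft_force: [-12.6, 4.4, 8.8]
gripper_width: 0.2
```

Emit:
drive_tool --rows "0 0 0 0 0.05 0.01 0; 0 0 0 0 0.1 0.02 0; 0 0 0 0 0.1 0.02 0; 0 0 0 0 0.1 0.02 0"

```text
clock: 5.6
tcp_pos: [531.3, 2.0, 27.4]
orientation: [[0.264, 0.945, 0.194], [0.964, -0.259, -0.055], [-0.002, 0.201, -0.979]]
ft_force: [-17.2, 5.0, 14.0]
gripper_width: 0.2
```

```bash
python3 - <<'E'
from h import *
im=read_camera("wrist"); cv2.imwrite("pics/w3.png",cv2.resize(im[0:420,380:560,::-1],None,fx=1.4,fy=1.4,interpolation=cv2.INTER_CUBIC))
im=read_camera("top"); cv2.imwrite("pics/t3.png",cv2.resize(im[170:370,160:390,::-1],None,fx=3,fy=3,interpolation=cv2.INTER_CUBIC))
E
```

```text
(no output)
```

View pics/w3.png

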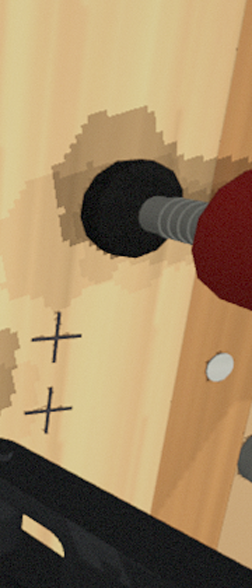

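View pics/t3.png

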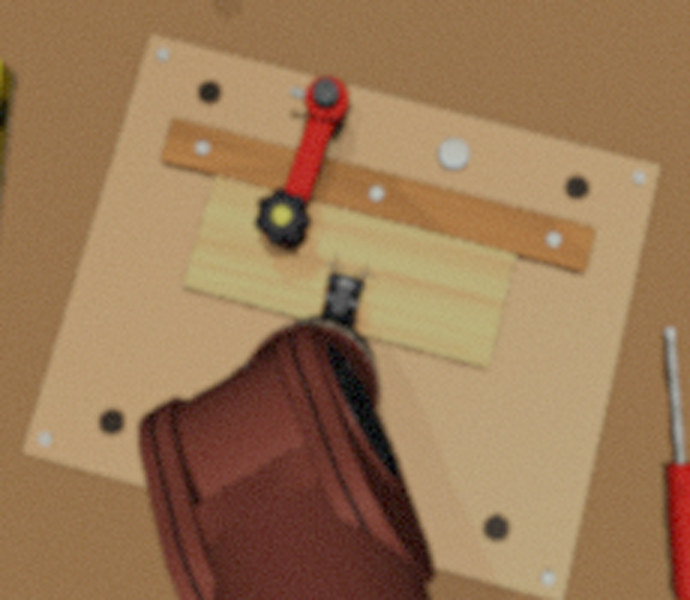

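Both views show the board flush along the whole fence with no dark gap. I'll back off straight, then rise.

Emit:
drive_tool --rows "0 0 0 0 -0.4 -0.08 0; 0 0 0 0 -1 -0.2 0; 0 0 0 0 -2 -0.4 0; 0 0 0 0 -3.5 -0.7 0; 0 0 0 0 -4.5 -3 0"

```text
clock: 6.2
tcp_pos: [482.9, 14.4, 46.3]
orientation: [[0.266, 0.944, 0.195], [0.964, -0.26, -0.054], [-0.0, 0.202, -0.979]]
ft_force: [-0.1, -0.1, 1.4]
gripper_width: 0.1
```

Emit:
drive_tool --rows "0 0 -0.12 0 -0.8 -4 0.3; 0 0 -0.24 0 -1.6 -8 0.6; 0 0 -0.36 0 -2.4 -12 0.9; 0 0 -0.48 0 -3 -16 0.9; 0 0 -0.6 0 -3 -18 0.9"

```text
clock: 6.7
tcp_pos: [421.2, 32.6, 221.9]
orientation: [[-0.319, 0.926, 0.204], [0.94, 0.336, -0.057], [-0.121, 0.174, -0.977]]
ft_force: [0.5, -0.1, -0.4]
gripper_width: 72.3
```

```bash
python3 - <<'E'
from h import *
go((611,34.7,215),tool(-15.4+90))
im=read_camera("top"); cv2.imwrite("pics/t4.png",cv2.resize(im[170:370,160:390,::-1],None,fx=3,fy=3,interpolation=cv2.INTER_CUBIC))
E
```

```text
clock 6.7 tcp [421.2  32.6 221.9] J [ 39. -19. -43. 120. -10.  63.  19.] F [ 0.5 -0.1 -0.4]
rot [ 0.102  0.197 -0.961] shift cm [-5.77 17.52  4.53]
```

View pics/t4.png

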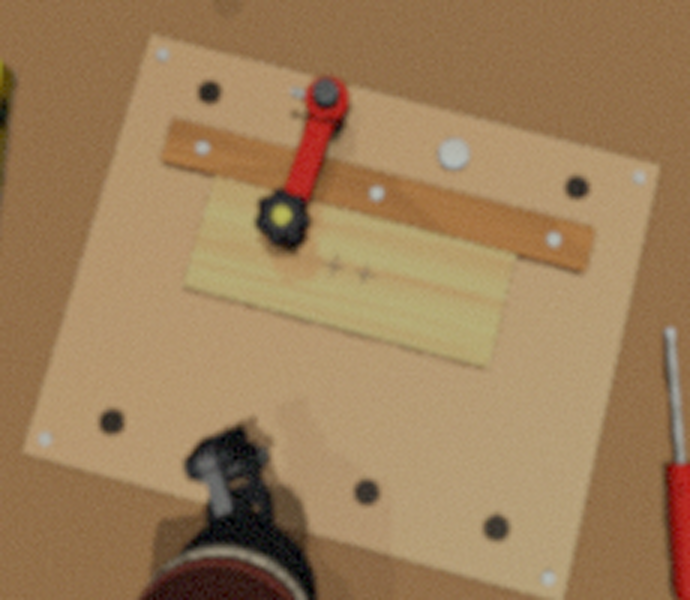

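The top view shows the board flush from (215,178) to (515,253). Next I'll move above the knob while winding the wrist counterclockwise.

Emit:
drive_tool --rows "0.02 0.04 -0.14 -1 3.5 0.5 1; 0.04 0.08 -0.28 -2 7 1 1; 0.06 0.12 -0.42 -3 10.5 1.5 1; 0.08 0.16 -0.56 -4 14 2.5 1; 0.08 0.18 -0.7 -5.77 17.5 3 1"

```text
clock: 7.25
tcp_pos: [609.3, 33.8, 223.7]
orientation: [[-0.863, 0.504, 0.025], [0.505, 0.863, 0.033], [-0.005, 0.041, -0.999]]
ft_force: [0.3, 0.5, 0.8]
gripper_width: 85.4
```

```bash
python3 - <<'E'
from h import *
go((611,34.7,215),tool(140))
E
```

```text
clock 7.25 tcp [609.3  33.8 223.7] J [ 32.  20. -48.  90.  14.  75.  42.] F [0.3 0.5 0.8]
rot [ 0.031  0.033 -1.401] shift cm [-0.1   0.13  0.88]
```

Emit:
drive_tool --rows "0.007 0.007 -0.15 -0.1 0.13 0 1; 0.014 0.014 -0.3 -0.1 0.13 0 1; 0.02 0.02 -0.45 -0.1 0.13 0 1; 0.025 0.025 -0.6 -0.1 0.13 0 1; 0.03 0.03 -0.75 -0.1 0.13 0 1"

```text
clock: 7.75
tcp_pos: [609.3, 34.4, 224.8]
orientation: [[-0.976, -0.22, -0.006], [-0.22, 0.976, 0.008], [0.004, 0.009, -1.0]]
ft_force: [0.1, -0.7, -0.1]
gripper_width: 85.7
```

Emit:
drive_tool --rows "0 0 -0.15 0 0 0 1; 0 0 -0.3 0 0 0 1; 0 0 -0.45 0 0 0 1; 0 0 -0.6 0 0 0 1; 0 0 -0.75 0 0 0 1"

```text
clock: 8.25
tcp_pos: [609.3, 34.4, 224.9]
orientation: [[-0.564, -0.826, -0.006], [-0.826, 0.564, 0.008], [-0.003, 0.009, -1.0]]
ft_force: [-0.4, -0.0, -1.0]
gripper_width: 85.3
```

```bash
python3 - <<'E'
from h import *
go((611,34.7,215),tool(150))
im=read_camera("wrist"); cv2.imwrite("pics/w5.png",im[:,:,::-1])
ci=camera_info("wrist")
R=cv2.Rodrigues(np.array(ci["rvec"]))[0]; print(ci["camera_matrix"], -R.T@np.array(ci["tvec"]).ravel())
p=R@np.array([611,34.7,148])+np.array(ci["tvec"]).ravel(); print(ci["camera_matrix"]@p/p[2])
E
```

```text
clock 8.25 tcp [609.3  34.4 224.9] J [ 40.  27. -64.  88.  24.  81. 121.] F [-0.4 -0.  -1. ]
rot [ 0.009  0.004 -0.076] shift cm [-0.12 -0.13  0.99]
[[378.08227287   0.         287.02909984]
 [  0.         378.08227287 205.85486521]
 [  0.           0.           1.        ]] [569.16342336 -29.85838031 368.12700132]
[285.40913392 218.82009835   1.        ]
```

View pics/w5.png

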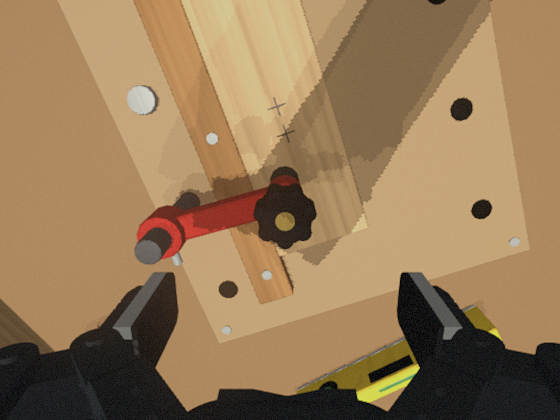

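The wrist view shows the knob's centre at about (285,222) between the open jaws, against a prediction of (285,219). I'll refine from that.

```bash
python3 - <<'E'
from h import *
im=cv2.imread("pics/w5.png"); hsv=cv2.cvtColor(im,cv2.COLOR_BGR2HSV)
m=np.zeros(im.shape[:2],np.uint8); w=hsv[190:250,250:325]; m[190:250,250:325]=(w[...,2]<60)*255
m2=np.zeros_like(m); m2[205:238,270:302]=((w[...,2]>80))[15:48,20:52]*255
c=max(cv2.findContours(m,0,2)[0],key=cv2.contourArea); print(cv2.minEnclosingCircle(c))
y,x=np.nonzero(m2); print(x.mean(),y.mean(),len(x))
print(ray("wrist",[x.mean(),y.mean()],148))
E
```

```text
((284.4090881347656, 216.40908813476562), 31.631046295166016)
284.4887459807074 221.02893890675242 311
[[612.27574547  35.58156321 148.        ]]
```

Emit:
drive_tool --rows "0.009 0.004 -0.1 -0.18 -0.14 0 0.8; 0.009 0.004 -0.15 -0.18 -0.14 3 0.8; 0.009 0.004 -0.15 -0.18 -0.14 6 0.8; 0.009 0.004 -0.15 -0.18 -0.14 8 0.8; 0.009 0.004 -0.15 -0.18 -0.14 8 0.8"

```text
clock: 8.8
tcp_pos: [609.4, 35.2, 142.2]
orientation: [[-0.442, -0.897, -0.005], [-0.897, 0.442, -0.0], [0.002, 0.004, -1.0]]
ft_force: [0.2, 0.7, -0.1]
gripper_width: 68.2
```

```bash
python3 - <<'E'
from h import *
go((611.5,35.1,116),tool(153))
E
```

```text
clock 8.8 tcp [609.4  35.2 142.2] J [ 39.  32. -63.  93.  29.  73. 125.] F [ 0.2  0.7 -0.1]
rot [ 0.004 -0.002  0.013] shift cm [-0.1  -0.21  2.62]
```

Emit:
drive_tool --rows "0.004 -0.002 0 -0.1 -0.21 1 0.75; 0.004 -0.002 0 -0.1 -0.21 2 0.7; 0.004 -0.002 0 -0.1 -0.21 2.6 0.65; 0.004 -0.002 0 -0.1 -0.21 2.6 0.65; 0.004 -0.002 0 -0.1 -0.21 2.6 0.65"

```text
clock: 9.3
tcp_pos: [613.6, 35.9, 119.4]
orientation: [[-0.439, -0.898, 0.004], [-0.898, 0.439, 0.0], [-0.002, -0.004, -1.0]]
ft_force: [-0.1, 0.9, 0.2]
gripper_width: 55.5
```

```bash
python3 - <<'E'
from h import *
go((611.5,35.1,116),tool(153))
im=read_camera("side"); cv2.imwrite("pics/s6.png",cv2.resize(im[130:280,220:360,::-1],None,fx=4,fy=4))
E
```

```text
clock 9.3 tcp [613.6  35.9 119.4] J [ 38.  33. -62.  95.  30.  71. 124.] F [-0.1  0.9  0.2]
rot [-0.004  0.002  0.016] shift cm [0.17 0.15 0.34]
```

View pics/s6.png

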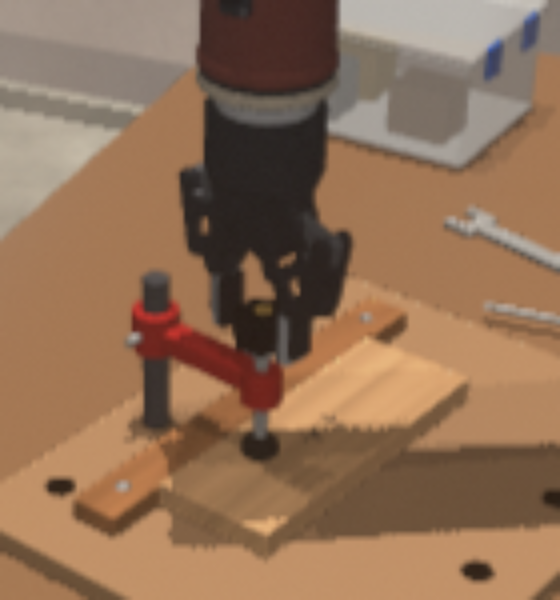

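The side view shows the knob (262,325) between the fingers, clear of the red arm. One small centring correction before closing.

Emit:
drive_tool --rows "-0.002 0.001 0 0.15 0.13 0.2 0.6; -0.002 0.001 0 0.15 0.13 0.2 0.6; -0.002 0.001 0 0.15 0.13 0.2 0.6"

```text
clock: 9.65
tcp_pos: [611.7, 34.9, 117.3]
orientation: [[-0.439, -0.898, 0.002], [-0.898, 0.439, 0.0], [-0.001, -0.002, -1.0]]
ft_force: [-0.5, 0.6, 1.3]
gripper_width: 51.3
```

```bash
python3 - <<'E'
from h import *
go((611.5,35.1,116),tool(153))
E
```

```text
clock 9.65 tcp [611.7  34.9 117.3] J [ 39.  33. -62.  95.  30.  71. 124.] F [-0.5  0.6  1.3]
rot [-0.002  0.001  0.016] shift cm [-0.01  0.02  0.13]
```

Emit:
drive_tool --rows "0 0 0 0 0 0 0.3; 0 0 0 0 0 0 0.3; 0 0 0 0 0 0 0.3; 0 0 0 0 0 0 0.3" --force 60

```text
clock: 10.05
tcp_pos: [611.7, 35.2, 117.5]
orientation: [[-0.439, -0.898, 0.002], [-0.898, 0.439, 0.0], [-0.001, -0.002, -1.0]]
ft_force: [-3.1, 0.5, 5.7]
gripper_width: 39.0
```

```bash
python3 - <<'E'
from h import *
o=r.observe(); go((611.5,35.1,116),tool(153)); print(o["torque"],o["gripper_width"])
E
```

```text
clock 10.05 tcp [611.7  35.2 117.5] J [ 39.  33. -62.  95.  30.  71. 124.] F [-3.1  0.5  5.7]
rot [-0.002  0.001  0.017] shift cm [0.02 0.01 0.15]
[0.0602799 0.6618805 0.0329303] 39.010753113731234
```

Emit:
drive_tool --rows "0 0 0.07 0 0 0 0.3; 0 0 0.14 0 0 0 0.3; 0 0 0.21 0 0 0 0.3; 0 0 0.28 0 0 0 0.3; 0 0 0.35 0 0 0 0.3"

```text
clock: 10.55
tcp_pos: [611.6, 35.3, 117.5]
orientation: [[-0.722, -0.691, 0.002], [-0.691, 0.722, 0.0], [-0.001, -0.001, -1.0]]
ft_force: [-2.5, 1.0, 5.3]
gripper_width: 38.9
```

```bash
cat >> h.py <<'E'
def st():
    o=r.observe(); R=np.array(o["orientation"]); print(round(o["clock"],2),"yaw_y %.1f"%np.degrees(np.arctan2(R[1,1],R[0,1])),"J7 %.1f"%o["joint_pos"][6],"Tz %.3f"%o["torque"][2],"T",np.round(o["torque"],2),"F",np.round(o["ft_force"],1),"tcp",np.round(o["tcp_pos"],1),"w %.1f"%o["gripper_width"])
E
python3 -c "
from h import *
st()"
```

```text
10.55 yaw_y 133.7 J7 106.1 Tz 0.034 T [0.08 0.69 0.03] F [-2.5  1.   5.3] tcp [611.6  35.3 117.5] w 38.9
```

Emit:
drive_tool --rows "0 0 0.06 0 0 0 0.3; 0 0 0.12 0 0 0 0.3; 0 0 0.18 0 0 0 0.3; 0 0 0.24 0 0 0 0.3; 0 0 0.3 0 0 0 0.3"

```text
clock: 11.05
tcp_pos: [611.5, 35.3, 117.5]
orientation: [[-0.894, -0.448, 0.002], [-0.448, 0.894, 0.0], [-0.002, -0.001, -1.0]]
ft_force: [-2.8, 0.7, 5.3]
gripper_width: 38.4
```

```bash
python3 -c "
from h import *
st()"
```

```text
11.05 yaw_y 116.6 J7 90.5 Tz 0.025 T [0.04 0.71 0.02] F [-2.8  0.7  5.3] tcp [611.5  35.3 117.5] w 38.4
```

Emit:
drive_tool --rows "0 0 0.04 0 0 0 0.3; 0 0 0.08 0 0 0 0.3; 0 0 0.12 0 0 0 0.3"

```text
clock: 11.35
tcp_pos: [611.5, 35.3, 117.5]
orientation: [[-0.941, -0.338, 0.002], [-0.338, 0.941, 0.0], [-0.002, -0.0, -1.0]]
ft_force: [-3.4, -0.3, 4.9]
gripper_width: 38.6
```

```bash
python3 -c "
from h import *
st()"
```

```text
11.35 yaw_y 109.8 J7 84.3 Tz 0.058 T [0.05 0.77 0.06] F [-3.4 -0.3  4.9] tcp [611.5  35.3 117.5] w 38.6
```

Emit:
drive_tool --rows "0 0 0.04 0 0 0 0.3; 0 0 0.08 0 0 0 0.3; 0 0 0.12 0 0 0 0.3"

```text
clock: 11.65
tcp_pos: [611.5, 35.3, 117.5]
orientation: [[-0.975, -0.223, 0.002], [-0.223, 0.975, 0.0], [-0.002, -0.0, -1.0]]
ft_force: [-3.2, 0.7, 6.4]
gripper_width: 38.9
```

```bash
python3 -c "
from h import *
st()"
```

```text
11.65 yaw_y 102.9 J7 78.0 Tz 0.038 T [0.   0.71 0.04] F [-3.2  0.7  6.4] tcp [611.5  35.3 117.5] w 38.9
```

Emit:
drive_tool --rows "0 0 0.04 0 0 0 0.3; 0 0 0.08 0 0 0 0.3; 0 0 0.12 0 0 0 0.3"

```text
clock: 11.95
tcp_pos: [611.5, 35.3, 117.5]
orientation: [[-0.994, -0.105, 0.002], [-0.105, 0.995, 0.0], [-0.002, -0.0, -1.0]]
ft_force: [-4.1, 0.1, 6.6]
gripper_width: 38.4
```

```bash
python3 -c "
from h import *
st()"
```

```text
11.95 yaw_y 96.0 J7 71.8 Tz 0.049 T [0.03 0.76 0.05] F [-4.1  0.1  6.6] tcp [611.5  35.3 117.5] w 38.4
```

Emit:
drive_tool --rows "0 0 0.04 0 0 0 0.3; 0 0 0.08 0 0 0 0.3; 0 0 0.12 0 0 0 0.3"

```text
clock: 12.25
tcp_pos: [611.5, 35.3, 117.4]
orientation: [[-1.0, 0.015, 0.002], [0.015, 1.0, 0.0], [-0.002, 0.0, -1.0]]
ft_force: [-3.3, 0.9, 6.1]
gripper_width: 38.6
```

```bash
python3 -c "
from h import *
st()"
```

```text
12.25 yaw_y 89.1 J7 65.5 Tz 0.040 T [0.04 0.81 0.04] F [-3.3  0.9  6.1] tcp [611.5  35.3 117.4] w 38.6
```

Emit:
drive_tool --rows "0 0 0.04 0 0 0 0.3; 0 0 0.08 0 0 0 0.3; 0 0 0.12 0 0 0 0.3"

```text
clock: 12.55
tcp_pos: [611.4, 35.3, 117.4]
orientation: [[-0.991, 0.135, 0.001], [0.135, 0.991, 0.0], [-0.001, 0.0, -1.0]]
ft_force: [-3.3, 1.0, 6.1]
gripper_width: 38.7
```

```bash
python3 -c "
from h import *
st()"
```

```text
12.55 yaw_y 82.3 J7 59.1 Tz 0.052 T [-0.02  0.84  0.05] F [-3.3  1.   6.1] tcp [611.4  35.3 117.4] w 38.7
```

Emit:
drive_tool --rows "0 0 0.04 0 0 0 0.3; 0 0 0.08 0 0 0 0.3; 0 0 0.12 0 0 0 0.3"

```text
clock: 12.85
tcp_pos: [611.4, 35.4, 117.4]
orientation: [[-0.968, 0.252, 0.001], [0.252, 0.968, 0.0], [-0.001, 0.0, -1.0]]
ft_force: [-4.2, 0.8, 6.3]
gripper_width: 38.7
```

```bash
python3 -c "
from h import *
st()"
```

```text
12.85 yaw_y 75.4 J7 52.8 Tz 0.302 T [0.04 0.96 0.3 ] F [-4.2  0.8  6.3] tcp [611.4  35.4 117.4] w 38.7
```

Emit:
drive_tool --rows "0 0 0.04 0 0 0 0.3; 0 0 0.08 0 0 0 0.3; 0 0 0.12 0 0 0 0.3"

```text
clock: 13.15
tcp_pos: [611.3, 35.4, 117.4]
orientation: [[-0.931, 0.366, 0.001], [0.366, 0.931, -0.0], [-0.001, 0.0, -1.0]]
ft_force: [-4.3, 1.0, 5.0]
gripper_width: 38.7
```

```bash
python3 -c "
from h import *
st()"
```

```text
13.15 yaw_y 68.5 J7 46.5 Tz 0.355 T [0.04 0.97 0.35] F [-4.3  1.   5. ] tcp [611.3  35.4 117.4] w 38.7
```

Emit:
drive_tool --rows "0 0 0.04 0 0 0 0.3; 0 0 0.08 0 0 0 0.3; 0 0 0.12 0 0 0 0.3"

```text
clock: 13.45
tcp_pos: [611.3, 35.5, 117.4]
orientation: [[-0.88, 0.475, 0.001], [0.475, 0.88, 0.0], [-0.001, 0.001, -1.0]]
ft_force: [-3.4, 0.1, 6.1]
gripper_width: 38.5
```

```bash
python3 -c "
from h import *
st()"
```

```text
13.45 yaw_y 61.7 J7 40.1 Tz 0.300 T [0.01 1.04 0.3 ] F [-3.4  0.1  6.1] tcp [611.3  35.5 117.4] w 38.5
```

The foot bit between yaw 82 and 78, where Tz jumped from 0.05 to 0.30. I take the bite as 80. A quarter turn plus the roughly 3.5 degree wind-up puts the end at yaw −13, so about 1.30 rad more.

Emit:
drive_tool --rows "0 0 0.06 0 0 0 0.3; 0 0 0.12 0 0 0 0.3; 0 0 0.18 0 0 0 0.3; 0 0 0.24 0 0 0 0.3; 0 0 0.3 0 0 0 0.3"

```text
clock: 13.95
tcp_pos: [611.1, 35.6, 117.4]
orientation: [[-0.7, 0.714, 0.001], [0.714, 0.7, 0.0], [-0.001, 0.001, -1.0]]
ft_force: [-4.2, 0.4, 6.4]
gripper_width: 38.6
```

```bash
python3 -c "
from h import *
st()"
```

```text
13.95 yaw_y 44.4 J7 24.1 Tz 0.341 T [0.06 1.16 0.34] F [-4.2  0.4  6.4] tcp [611.1  35.6 117.4] w 38.6
```

Emit:
drive_tool --rows "0 0 0.06 0 0 0 0.3; 0 0 0.12 0 0 0 0.3; 0 0 0.18 0 0 0 0.3; 0 0 0.24 0 0 0 0.3; 0 0 0.3 0 0 0 0.3"

```text
clock: 14.45
tcp_pos: [611.1, 35.7, 117.3]
orientation: [[-0.458, 0.889, 0.001], [0.889, 0.458, 0.0], [-0.0, 0.001, -1.0]]
ft_force: [-4.5, 1.9, 6.6]
gripper_width: 38.7
```

```bash
python3 -c "
from h import *
st()"
```

```text
14.45 yaw_y 27.3 J7 8.1 Tz 0.379 T [0.17 1.23 0.38] F [-4.5  1.9  6.6] tcp [611.1  35.7 117.3] w 38.7
```

Emit:
drive_tool --rows "0 0 0.06 0 0 0 0.3; 0 0 0.12 0 0 0 0.3; 0 0 0.18 0 0 0 0.3; 0 0 0.24 0 0 0 0.3; 0 0 0.3 0 0 0 0.3"

```text
clock: 14.95
tcp_pos: [611.1, 35.9, 117.3]
orientation: [[-0.175, 0.985, 0.001], [0.985, 0.175, 0.001], [0.0, 0.001, -1.0]]
ft_force: [-4.3, 2.1, 5.2]
gripper_width: 38.5
```

Emit:
drive_tool --rows "0 0 0.06 0 0 0 0.3; 0 0 0.12 0 0 0 0.3; 0 0 0.18 0 0 0 0.3; 0 0 0.24 0 0 0 0.3; 0 0 0.3 0 0 0 0.3"

```text
clock: 15.45
tcp_pos: [611.2, 36.1, 117.3]
orientation: [[0.124, 0.992, 0.001], [0.992, -0.124, 0.001], [0.001, 0.001, -1.0]]
ft_force: [-3.2, 2.0, 5.2]
gripper_width: 38.5
```

```bash
python3 -c "
from h import *
st()
im=read_camera('wrist'); cv2.imwrite('pics/w7.png',im[:,:,::-1])"
```

```text
15.45 yaw_y -7.1 J7 -24.1 Tz 0.368 T [0.62 1.1  0.37] F [-3.2  2.   5.2] tcp [611.2  36.1 117.3] w 38.5
```

View pics/w7.png

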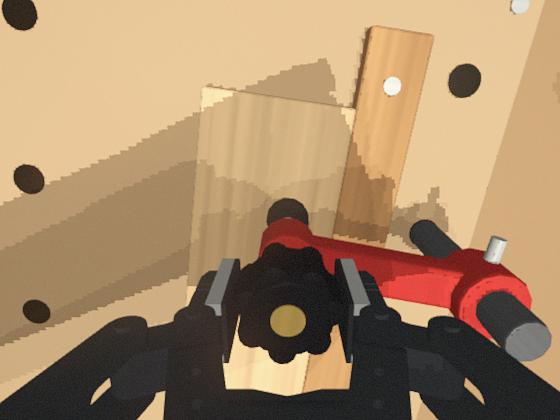

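The wrist view shows the knob (288,310) held squarely between the pads, and the board still tight on the fence. The last 6 degrees, then release.

Emit:
drive_tool --rows "0 0 0.04 0 0 0 0.3; 0 0 0.08 0 0 0 0.3; 0 0 0.1 0 0 0 0.3; 0 0 0.1 0 0 0 0.3"

```text
clock: 15.9
tcp_pos: [611.2, 36.1, 117.2]
orientation: [[0.219, 0.976, 0.001], [0.976, -0.219, 0.001], [0.001, 0.001, -1.0]]
ft_force: [-3.5, 2.8, 4.6]
gripper_width: 39.0
```

```bash
python3 -c "
from h import *
st()"
```

```text
15.9 yaw_y -12.7 J7 -29.4 Tz 0.338 T [0.74 1.17 0.34] F [-3.5  2.8  4.6] tcp [611.2  36.1 117.2] w 39.0
```

Emit:
drive_tool --rows "0 0 0.1 0 0 0 0.5; 0 0 0 0 0 0 0.75; 0 0 0 0 0 0 0.75; 0 0 0 0 0 0 0.75; 0 0 0 0 0 0 0.75"

```text
clock: 16.4
tcp_pos: [611.7, 34.9, 117.0]
orientation: [[0.223, 0.975, 0.002], [0.975, -0.223, 0.0], [0.001, 0.002, -1.0]]
ft_force: [0.7, 0.1, 0.4]
gripper_width: 63.8
```

My release row carried a stray 0.1 rad turn as the fingers opened. I'll check whether the knob moved by comparing its lobe angle in the wrist view with the gripped picture.

```bash
python3 - <<'E'
from h import *
st()
im=read_camera('wrist'); cv2.imwrite('pics/w8.png',im[:,:,::-1])
E
```

```text
16.4 yaw_y -12.9 J7 -29.5 Tz -0.006 T [-0.01  0.04 -0.01] F [0.7 0.1 0.4] tcp [611.7  34.9 117. ] w 63.8
```

View pics/w8.png

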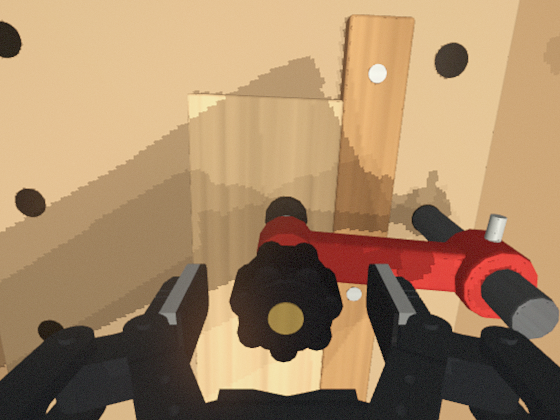

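```bash
python3 - <<'E'
import cv2,numpy as np
a=cv2.imread('pics/w7.png')[230:380,200:375];b=cv2.imread('pics/w8.png')[230:380,200:375]
f=lambda i:cv2.resize(cv2.convertScaleAbs(i,alpha=2.2,beta=20),None,fx=2.2,fy=2.2,interpolation=cv2.INTER_CUBIC)
cv2.imwrite('pics/cmp.png',np.hstack([f(a),f(b)]))
E
```

```text
(no output)
```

View pics/cmp.png

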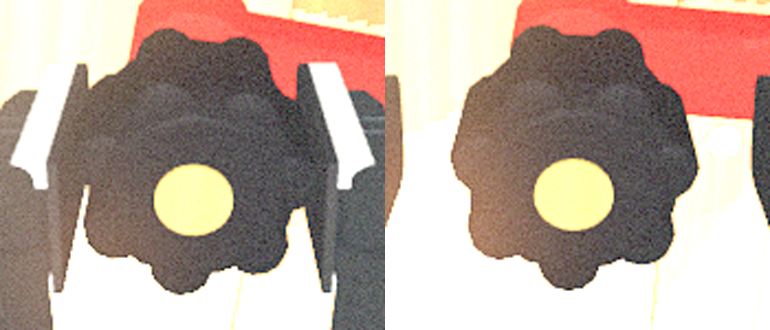

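The gold-capped knob (285,318) is free of the pads (175,310) and (400,310). The lobes turned about 4.5° counterclockwise relative to the tool, which is just the 4° spring-back, so the stray command added nothing. The net turn is about 89° past the bite. I'll withdraw straight up.

Emit:
drive_tool --rows "0 0 0 0 0 -1 0.8; 0 0 0 0 0 -4 0.8; 0 0 0 0 0 -8 0.8; 0 0 0 0 0 -12 0.8; 0 0 0 0 0 -14 0.8"

```text
clock: 16.95
tcp_pos: [612.5, 35.5, 262.1]
orientation: [[0.221, 0.975, 0.007], [0.975, -0.221, 0.0], [0.002, 0.007, -1.0]]
ft_force: [-0.2, -0.2, -1.5]
gripper_width: 68.0
```

Emit:
drive_tool --rows "0 0 0 0 -5 0 0.8; 0 0 0 0 -10 0 0.8; 0 0 0 0 -14 0 0.8; 0 0 0 0 -14 0 0.8; 0 0 0 0 -14 0 0.8"

```text
clock: 17.45
tcp_pos: [474.7, 66.0, 258.2]
orientation: [[0.221, 0.975, 0.004], [0.975, -0.221, -0.001], [-0.0, 0.005, -1.0]]
ft_force: [0.6, 0.1, -0.4]
gripper_width: 68.6
```

```bash
python3 - <<'E'
from h import *
st()
im=read_camera('top')[:,:,::-1]; cv2.imwrite('pics/t9.png',im)
a=cv2.imread('pics/top0.png'); d=cv2.absdiff(a,im).max(2)
for n,(x,y,w,h) in dict(level=(135,185,30,105),driver=(375,275,25,100),wrench=(410,245,45,80)).items(): print(n,(d[y:y+h,x:x+w]>40).sum())
cv2.imwrite('pics/t9c.png',cv2.resize(im[170:370,130:400],None,fx=2.9,fy=2.9,interpolation=cv2.INTER_CUBIC))
im=read_camera('side'); cv2.imwrite('pics/s9.png',cv2.resize(im[180:310,210:410,::-1],None,fx=4,fy=4,interpolation=cv2.INTER_CUBIC))
E
```

```text
17.45 yaw_y -12.8 J7 -25.5 Tz 0.039 T [-0.    0.    0.04] F [ 0.6  0.1 -0.4] tcp [474.7  66.  258.2] w 68.6
level 317
driver 0
wrench 0
```

View pics/t9c.png

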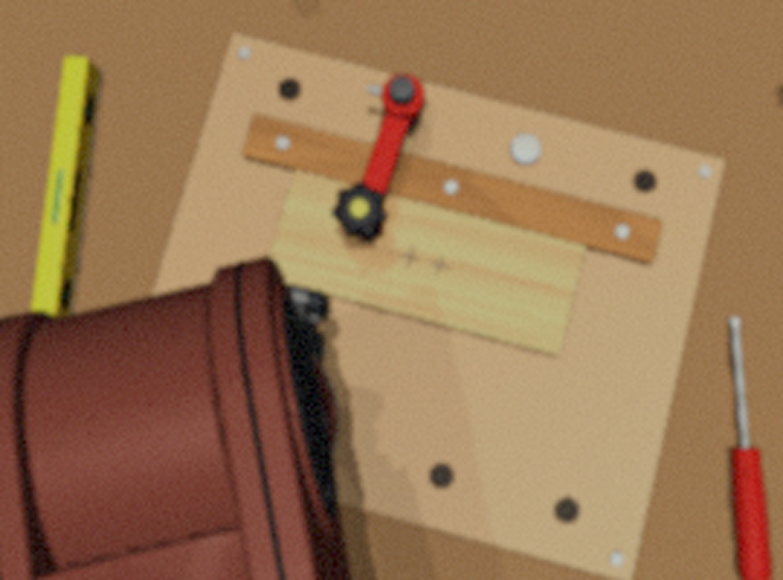

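View pics/s9.png

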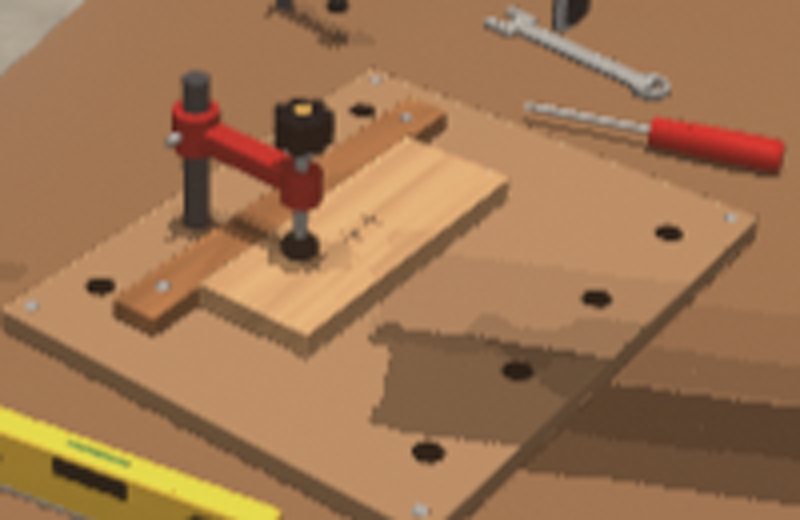

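Both views show the board flush and straight on the fence, with the foot down on it and the gripper clear. The level's changed pixels come from the arm covering its lower end at (40,315) in the top view, because in the side view it lies exactly as before. The other tools are unchanged, so I'm handing in.

```bash
python3 -c "
from workcell import r
print(r.finish_job())"
```

```text
the job is handed in; nothing more can be done
None
```

The job is handed in at about 17.5 s of the 72 s allowed. The pine board sits flush on the oak fence and the red hold-down is tightened a quarter turn past the bite.

- **Board:** I pushed it back at the middle of its near edge until the force rose to about 18 N horizontally. The last top and side views show no gap along the fence.
- **Clamp:** I turned the knob clockwise in one grip. The torque jumped from 0.05 to 0.30 N m, with the bite known to about ±2.5°. I then turned on to a net 89° or so past it, after about 4.5° of spring-back.
- **Torque reading:** It ended at 0.34–0.38 N m, a little under the nominal 0.40 but within the scatter of the readings.
- **Slip in my release:** The first release row carried a stray 0.1 rad turn as the fingers opened. The knob's lobes before and after showed only the spring-back, so it seems to have added nothing.
- **Tools left alone:** In the top view the screwdriver and wrench show no changed pixels. The level showed 317 changed pixels there because the arm hid one end of it; the part of it visible in the side view looks unmoved.

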